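# Knock a stuck clay tile up out of its mould

## Task

The clay tile has stuck in the wooden mould. Lift the C-shaped knockout by its wooden grip, feel for the hidden slot under the mould with its upright rod, and push gently (never more than about 25 N on the mould) until the tile stands about a centimetre proud of the mould's top, level and still held in it. Then draw the knockout out, stand it upright on the bench well clear of the mould and let go of it, leaving everything else where it is.

Things in the scene. Friction and masses are not known exactly. Their poses are not given: they have to be found in the camera images.
- mould: Wooden tile mould fixed to the bench: a block 120 x 120 mm on four corner posts, open beneath. Origin: on the bench under its centre, z up. Block from 92 to 131 mm above the bench. Below it the space is open along the mould's x at both ends and 96 mm clear across y (posts from y = -50 and +50 mm, 10 mm high sills on the bench from y = -48 and +48 mm).
- pocket_floor (a point): Centre of the flat underside of the pocket's floor, 92 mm above the bench; axes as the mould's. The floor is 15 mm thick. One hidden through slot for the rod, 14 mm along the mould's x, 22 mm along y, centred at y = 0 but anywhere from x = -16 to +16 mm of this point: find it by feel from below (flat elsewhere within 24 mm). Above it, 107 mm over the bench, lies the ejector plate.
- pocket_rim (a point): Centre of the mould's top face, 131 mm above the bench, over the pocket. Under the tile lies a captive metal ejector plate, 54 x 54 x 4 mm, underside 107 mm above the bench, guided so that a push anywhere on it lifts the tile level; it drops back when the rod is withdrawn.
- tile: Clay tile 60 x 60 x 18 mm, round boss on top, about 0.12 kg, stuck in the pocket. Origin: centre of its underside, z up. At the start underside 111 mm, top 129 mm above the bench, 2 mm below the rim. Spring pads grip it: raising it takes roughly 6 to 11 N, and raised by up to about 17 mm they still hold it where it was pushed to.
- knockout: C-shaped steel knockout, 0.5 kg, standing on its foot. Origin: underside of the foot on the rod's axis; z up along the rod, +x towards the back column (x = 85 to 95 mm, 24 mm wide). Foot 8 mm thick (28 at its toe weight, x < -35), 50 mm wide, x = -65 to +100 mm. Top arm over the rod, 24 mm wide, 140 to 152 mm above the origin. In use: foot and rod under the mould, arm above, column outside an open end.
- rod_tip (a point): Centre of the flat top of the knockout's upright round rod, 10 mm in diameter, 68 mm above the knockout's origin at rest (a 20 mm collar round its bottom reaches 20 mm above the origin). The rod is cushioned by a spring in its collar: under load it gives about 1 mm for every 3 N, up to 10 mm.
- grip (a point): Middle of the knockout's wooden grip, which stands on the top arm straight above the rod: 36 mm along x, 16 mm thick along y, 152 to 198 mm above the knockout's origin; this point is at 177 mm. Fingers close along the knockout's y. Pushes make the tool creep in the fingers, some mm at the rod: look at the rod again from time to time.
- tub: Bystander: white plastic tub, 90 mm across, 70 mm high. Origin: centre of its underside
- tub_lid: Bystander: round white lid lying flat, 100 mm across, 8 mm thick. Origin: centre of its underside
- slip_jar: Bystander: glass jar with grey cap, 66 mm across, 85 mm high. Origin: centre of its underside
- clay_brush: Bystander: brush lying on the bench. Origin: under its middle
- batten: Bystander: wooden strip 220 x 30 x 18 mm. Origin: centre of its underside
- rubbing_block: Bystander: cork block 70 x 45 x 30 mm. Origin: centre of its underside
Not all that is in view belongs to the job. What is meant by the tile is not green, and is the larger of those in its own colour. There is more than one size of the mould; the one meant has the size given above.

How it is judged:
By the outcome, as a careful person would: the job done as asked, in the order asked, and still so for the second after the job is handed in, with the robot touching nothing.
It also fails if it takes over 69 s, if anything falls off the work surface, if the arm or the gripper's body presses on something with over 40 N, if the wrist force passes 120 N, or if a joint passes its speed limit or range.

## Robot

A 6-joint arm with a two-finger parallel gripper is mounted at the origin on the work surface. World frame = base frame: x ahead of the robot, y to its left, z up, the work surface at z = 0. Lengths are in mm, angles in rad, forces in N, time in s.
With the tool pointing down it reaches from about 350 to 875 mm from the base axis. Payload 4.2 kg.
Tool frame: the origin (TCP) lies midway between the tips of the shut fingers; the grasp point (between the pads) lies arm.grip_depth behind it (arm.grip_depth is the distance from the TCP to the grasp point, in mm); z points along the fingers, y is the direction in which the jaws open and shut (so a half turn about z gives the same grasp; the last joint's range is limited). The gripper opens to 85 mm and grips with 20 to 120 N. Pads are 22 mm wide; open, the fingers measure 114 mm over their backs; the gripper's body (76 mm by 85 mm) begins 54 mm behind the grasp point. The pads swing forward as they close: fully open they stand 13 mm farther back than shut.
Start: joints at [1.467, 0.385, 0.008, 0, -1.194, -0.259], TCP at [221.775, 584.307, 231.312] pointing down, gripper open.
Joint ranges: [-3.14, 3.14], [-1.21, 2.06], [-1.07, 1.41], [-3.16, 2.05], [-2.99, -0.16], [-3.1, 3.1]. Speed limits (rad/s): [2.79, 2.79, 3.14, 3.14, 3.14, 3.14].

## Interface

Orientations are given as a unit quaternion [x, y, z, w].
In Python, from bench import arm gives the robot as it stands.
- The arm moves only by the tool play_rows, never from a script. Its argument "motion" is one flat list of numbers, 7 for each row, row after row: the opening in per cent of the stroke, from 0 (shut) to 100 (fully open), then the shift along the world's x, y, z in cm, then the turn, a rotation vector about the world's x, y, z in degrees. A call has 1 to 5 rows; each row is the pose to reach, as a shift and turn from the pose commanded when the call began; what a row does not reach only later rows make up. A row lasts 1/8 s, in which the tool goes at most 62.5 mm and 10.7 degrees, less where a joint would pass 70% of its speed; a pose out of reach is approached as far as the arm can. A call with a gripper value outside its range is refused whole. The fingers move at their own pace and stop on an object; the grip force is fixed at half the most. Time passes only in rows, so rows that repeat a pose let the fingers close. It gives the time, the measured TCP pose, the force and the opening at its end, in the units of the state.
- arm.read_state(): the state, without advancing time (a new reading comes with each control period).
- arm.get_image(name): name is "side" or "top"; returns (picture, depth): 384x512x3 uint8, red, green, blue; 384x512 float32, mm along the optical axis (not along the pixel's ray), 0 where there is no reading.
- arm.camera_info(name): a dict with "fovy" (degrees; the focal length in pixels is half the picture's height over the tangent of half this angle, whatever the lens; pixels are square), "cx", "cy" (the principal point, pixels), "R" (3x3) and "t" (3): a world point X has camera coordinates R X + t. Camera axes: x right, y down, z forward; pixel columns grow to the right and rows downward; lengths in mm; the calibration is good to about 2 mm. A picture is of the moment at which its call begins. camera_info takes no time and is no camera call.
- arm.job_done(): hands the job in, once; it reports no verdict.
Trained networks look in the newest picture that a camera, given by its name, has taken for a name from the list of things; names that differ only in an ending like _2 or _b are one class to them, and where a whole thing is asked for, a point or a joint stands for the part that bears it (a point fixed in the world has none). Each returns a list of dicts, best first, with "confidence" (0 to 1); they miss things now and then, are a little off and sometimes report something else, mostly with a low value. They report only what shows in the picture. A call takes as long as a camera call. They do not tell look-alikes from the thing itself.
- arm.outline_of(thing, camera): "mask" (384x512 bool, what is visible of it) and "extent" ([left, top, width, height] in pixels, round what is visible of it).
- arm.place_of(thing, camera): "uv" ([column, row] in pixels: a listed point, or the origin of a listed thing).
The state is a dict: "clock": time; "joints": joint angles; "joint_vel": joint speeds; "joint_efforts": joint torques, N m; "position": TCP position; "ee_rot": TCP orientation; "contact_force": force on the tool from outside, world axes, zero at the start; "wrist_torque": the same for the moment, N m; "gripper_width": finger opening in mm.
Only numpy, scipy, OpenCV 4.12 (cv2) and the standard library are available. Lean on these libraries where they do the work, as an engineer would, in place of code of your own. Each camera call takes 0.05 s, during which the arm holds its last target.

## Working session

There is one attempt and no reset: what is moved stays moved. The work goes in short steps, Python scripts to look and compute and a tool call to move; the robot and the scene stay as the last step left them, time stands still between calls to the robot, and variables do not carry over. Pictures are saved under pics/ and viewed, and the job is handed in when it is done.

Besides the shell and the picture viewer there is one more tool, called as a command line: name --argument value ..., lists and objects as JSON in quotes. play_rows: Moves the arm, as the interface text tells. Its arguments: {"type":"object","properties":{"motion":{"type":"array","items":{"type":"number"}}},"required":["motion"]}

```bash
mkdir -p pics; ls
cat > h.py <<'E'
import numpy as np, cv2
from bench import arm
def cam(n):
    c=arm.camera_info(n); f=192/np.tan(np.radians(c['fovy'])/2)
    return c,f,np.array(c['R']),np.array(c['t'])
def proj(n,X):
    c,f,R,t=cam(n); p=np.atleast_2d(X)@R.T+t
    return np.c_[f*p[:,0]/p[:,2]+c['cx'], f*p[:,1]/p[:,2]+c['cy']]
def onz(n,uv,z):
    c,f,R,t=cam(n); d=R.T@np.array([(uv[0]-c['cx'])/f,(uv[1]-c['cy'])/f,1]); o=-R.T@t
    return o+d*(z-o[2])/d[2]
def cloud(n,dep):
    c,f,R,t=cam(n); v,u=np.mgrid[0:384,0:512]
    P=np.stack([(u-c['cx'])/f*dep,(v-c['cy'])/f*dep,dep],-1)
    return (P-t)@R
def save(im,name,s=1.5): cv2.imwrite('pics/'+name,cv2.resize(im[:,:,::-1],None,fx=s,fy=s,interpolation=cv2.INTER_CUBIC))
E
python3 - <<'E'
from h import *
print(arm.read_state(), arm.grip_depth)
for n in ['side','top']:
    im,d=arm.get_image(n); save(im,n+'0.png'); np.savez(n+'0.npz',im=im,d=d); print(n,arm.camera_info(n), im.shape)
    for th in ['mould','tile','knockout','grip','rod_tip','pocket_rim']:
        print(th,[(np.round(r['uv']),round(r['confidence'],2)) for r in arm.place_of(th,n)])
E
```

```text
pics
{'clock': 0.0, 'joints': array([ 1.46658531e+00,  3.85536532e-01,  6.62669920e-03, -5.17089969e-04,
       -1.19400602e+00, -2.58600806e-01]), 'joint_vel': array([-0.00010428, -0.00185803,  0.00012782, -0.00031538, -0.00119133,
       -0.00015167]), 'joint_efforts': array([-1.38345647e-03, -3.92285514e+01,  1.88399917e+01,  4.18627292e+00,
       -4.62821452e-03, -4.43983623e-06]), 'position': array([221.58426707, 583.77100358, 230.23133438]), 'ee_rot': array([ 9.83573227e-01, -1.80506306e-01, -1.57864435e-04,  1.07513979e-03]), 'contact_force': array([ 0.13929754, -0.30148726, -0.25501836]), 'wrist_torque': array([-0.00587944, -0.07704538,  0.004231  ]), 'gripper_width': 84.99303583799734} 18.700000000000003
side {'fovy': 55.53541195199699, 'cx': 249.57717861264095, 'cy': 190.78519467763664, 'R': array([[ 0.99660402, -0.07918322,  0.02259292],
       [-0.02200848, -0.5205397 , -0.85355378],
       [ 0.07934765,  0.85015789, -0.52051466]]), 't': array([-489.777798  ,  117.41337019, 1022.92047104])} (384, 512, 3)
mould [(array([273., 256.]), 0.77), (array([243., 188.]), 0.61)]
ti
[... 219 characters left out ...]
ay([117., 299.]), 0.61)]
top {'fovy': 51.30374176353695, 'cx': 261.18524529110954, 'cy': 192.10876977208753, 'R': array([[-0.00121382, -0.99999852,  0.0012213 ],
       [-0.99444093,  0.00107848, -0.10529039],
       [ 0.10528892, -0.00134232, -0.99444077]]), 't': array([ -25.86642886,  481.83183049, 1370.81638522])} (384, 512, 3)
mould [(array([291., 180.]), 0.86), (array([353., 272.]), 0.77), (array([182., 196.]), 0.69)]
tile [(array([295., 174.]), 0.9), (array([307., 131.]), 0.53), (array([269., 220.]), 0.43)]
knockout [(array([292., 170.]), 0.52)]
grip [(array([174., 190.]), 0.79)]
rod_tip [(array([276., 119.]), 0.22)]
pocket_rim [(array([292., 171.]), 0.97), (array([355., 275.]), 0.86)]
```

View pics/side0.png

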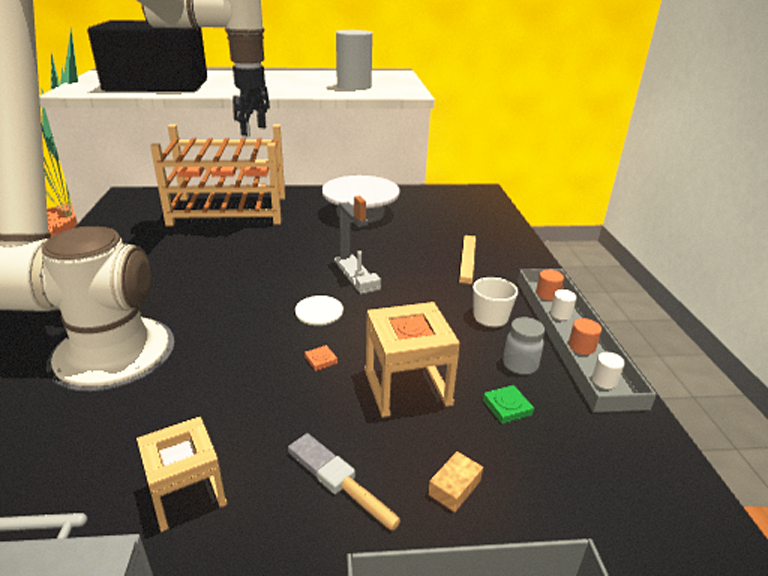

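View pics/top0.png

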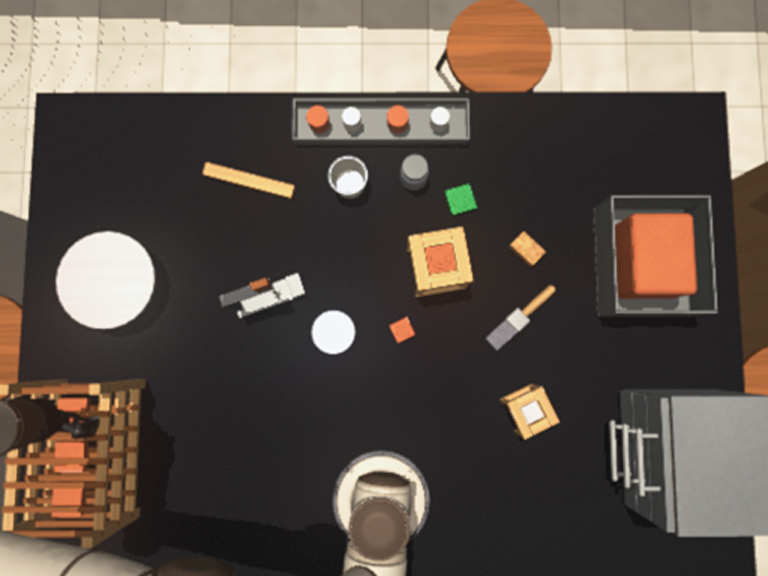

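Run:
```python
from h import *
s=np.load('side0.npz'); t=np.load('top0.npz')
a=cv2.resize(s['im'][190:280,190:360,::-1],None,fx=4.5,fy=4.5,interpolation=cv2.INTER_CUBIC); cv2.imwrite('pics/c_mould_side.png',a)
b=cv2.resize(t['im'][140:230,140:325,::-1],None,fx=4.3,fy=4.3,interpolation=cv2.INTER_CUBIC); cv2.imwrite('pics/c_top.png',b)
c=cv2.resize(s['im'][120:200,200:300,::-1],None,fx=6,fy=6,interpolation=cv2.INTER_CUBIC); cv2.imwrite('pics/c_ko_side.png',c)
for n,q in (('side',s),('top',t)):
    P=cloud(n,q['d']); ok=q['d']>0
    v,u=np.mgrid[0:384,0:512]
    if n=='top': reg=(u>262)&(u<325)&(v>140)&(v<205)
    else: reg=(u>235)&(u<315)&(v>190)&(v<285)
    m=ok&reg&(abs(P[...,2]-131)<5)
    X=P[m]; h=cv2.minAreaRect(X[:,:2].astype(np.float32)); print(n,'mould',m.sum(),h,X[:,2].mean())
    # knockout
    if n=='top': reg=(u>140)&(u<210)&(v>175)&(v<215)
    else: reg=(u>215)&(u<262)&(v>125)&(v<200)
    for lo,hi in ((190,206),(140,160),(20,35),(5,12)):
        m=ok&reg&(P[...,2]>lo)&(P[...,2]<hi); X=P[m]
        if len(X)>4: print(n,lo,len(X),X.mean(0).round(1),cv2.minAreaRect(X[:,:2].astype(np.float32)))
```

```text
side mould 1480 ((536.894775390625, -132.31744384765625), (120.251953125, 124.45393371582031), 9.61343765258789) 130.08775680321304
side 190 36 [473.9 241.2 196.2] ((474.70928955078125, 242.9073028564453), (15.604687690734863, 34.67964172363281), 17.236162185668945)
side 140 136 [459.3 272.1 149.8] ((460.83673095703125, 280.8003845214844), (24.920082092285156, 119.09465026855469), 19.657188415527344)
side 20 134 [480.7 221.4  26.7] ((468.1383361816406, 255.75210571289062), (50.409664154052734, 158.00010681152344), 21.577680587768555)
side 5 280 [471.8 335.    8.4] ((479.45257568359375, 390.3089904785156), (504.0665588378906, 135.14071655273438), 85.8082275390625)
top mould 1162 ((535.4956665039062, -131.64443969726562), (120.14205169677734, 121.2293930053711), 10.293376922607422) 130.24920836163616
top 190 63 [472.1 245.1 196.9] ((472.6515808105469, 245.4484100341797), (16.401872634887695, 35.89241409301758), 20.191884994506836)
top 140 217 [454.3 290.9 151.3] ((459.3033752441406, 281.1095275878906), (25.497512817382812, 112.47772216796875), 18.610206604003906)
top 20 140 [485.6 206.1  27.3] ((467.73883056640625, 258.44659423828125), (49.83409881591797, 156.6226348876953), 19.296606063842773)
top 5 337 [461.3 267.3   8. ] ((474.25006103515625, 275.62030029296875), (235.32969665527344, 135.08375549316406), 89.8358383178711)
```

View pics/c_mould_side.png

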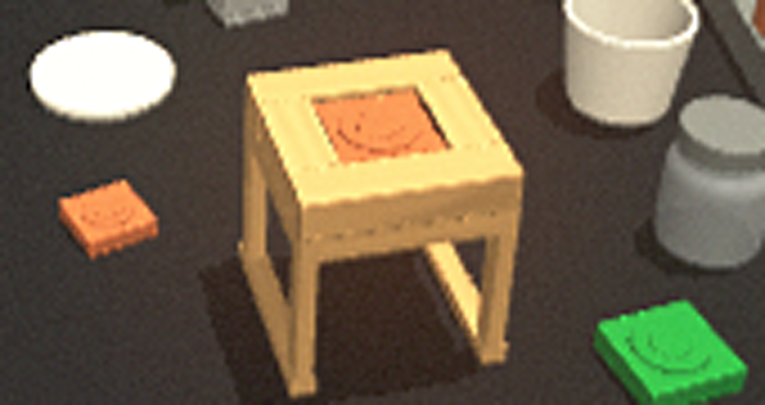

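View pics/c_top.png

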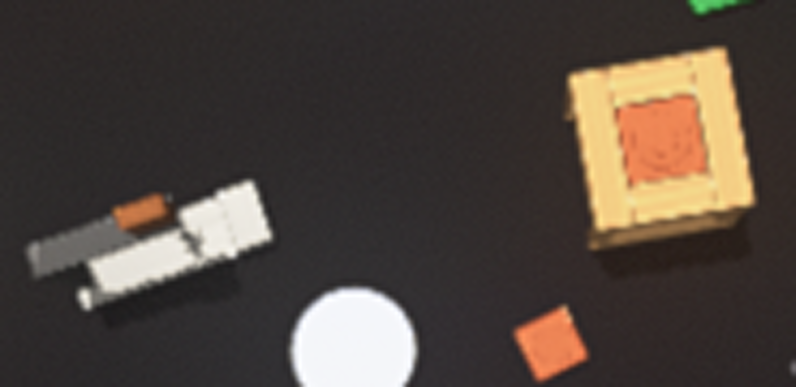

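View pics/c_ko_side.png

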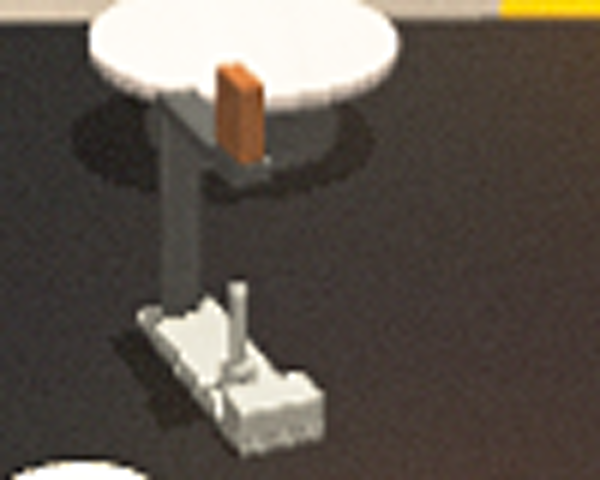

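Top view: the mould at px (440,260) in the enlarged picture is 120 mm across and holds the larger orange tile, so it is the one meant. The small mould at (530,410) and the loose small orange and green tiles are decoys. The mould's open ends face ±y (yaw about 100°). The knockout's grip is near (473.6, 244), with its column towards +y (yaw about 109.5°).

play_rows --motion '[100, 2.5, -3.4, 2, 0, 0, -5, 100, 5, -6.8, 3, 0, 0, -10, 100, 8, -10.5, 3, 0, 0, -15, 100, 11, -14.5, 3, 0, 0, -20, 100, 14, -18.5, 3, 0, 0, -25]'

```text
clock: 1.32
position: [362.5, 398.0, 261.6]
ee_rot: [0.921, -0.39, 0.0, -0.0]
contact_force: [-0.1, 0.5, -0.4]
gripper_width: 85.5
```

play_rows --motion '[100, 3, -4, 0, 0, 0, -6, 100, 6, -8, 0, 0, 0, -12, 100, 9, -12, 0, 0, 0, -18, 100, 11.2, -15.5, 0, 0, 0, -24.7, 100, 11.2, -15.5, 0, 0, 0, -24.7]'

```text
clock: 1.95
position: [474.8, 242.2, 261.4]
ee_rot: [0.815, -0.579, 0.0, 0.0]
contact_force: [-0.4, 0.5, -0.2]
gripper_width: 85.5
```

Run:
```python
from h import *
from scipy.spatial.transform import Rotation as Ro
s=arm.read_state(); print(s['clock'],s['position'],Ro.from_quat(s['ee_rot']).as_matrix().round(3),s['joints'].round(2))
for n in ['side','top']:
    im,d=arm.get_image(n); save(im,n+'1.png'); 
    print(n,proj(n,[s['position']]))
```

```text
1.95 [474.76670419 242.16584743 261.37965503] [[ 0.33  -0.944  0.   ]
 [-0.944 -0.33  -0.   ]
 [ 0.     0.    -1.   ]] [ 0.78  0.21 -0.17  0.   -1.2  -0.44]
side [[239.93391673 112.65657097]]
top [[168.76077171 186.06107098]]
```

View pics/side1.png

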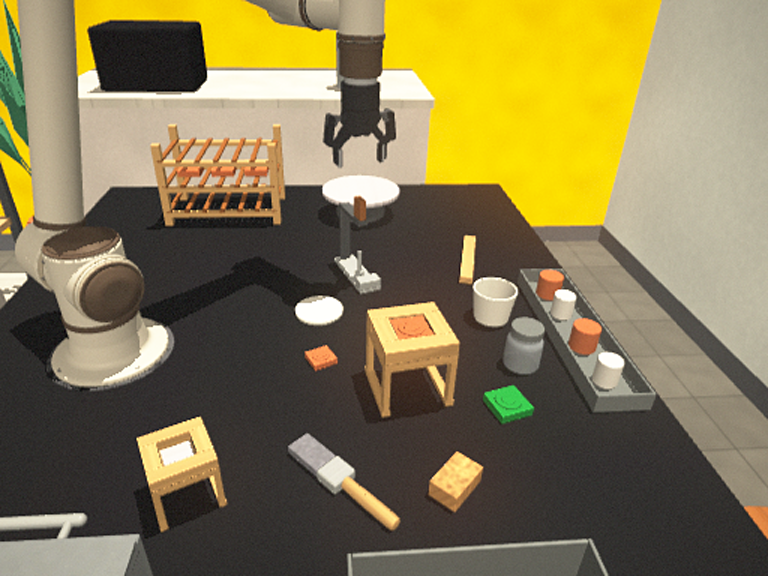

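play_rows --motion '[100, -0.1, 0.15, -4, 0, 0, 0, 100, -0.1, 0.15, -7.5, 0, 0, 0, 100, -0.1, 0.15, -10.2, 0, 0, 0, 100, -0.1, 0.15, -10.2, 0, 0, 0, 10, -0.1, 0.15, -10.2, 0, 0, 0]'

```text
clock: 2.68
position: [473.2, 247.0, 160.6]
ee_rot: [0.817, -0.576, 0.0, -0.001]
contact_force: [0.0, -0.2, -0.4]
gripper_width: 69.8
```

play_rows --motion '[10, 0, 0, 0, 0, 0, 0, 5, 0, 0, 0, 0, 0, 0, 0, 0, 0, 0, 0, 0, 0, 0, 0, 0, 0, 0, 0, 0, 0, 0, 0, 0, 0, 0, 0]'

```text
clock: 3.3
position: [473.3, 246.3, 160.0]
ee_rot: [0.817, -0.577, 0.0, -0.001]
contact_force: [-0.1, 1.7, 2.8]
gripper_width: 15.2
```

Run:
```python
from h import *
s=arm.read_state(); print(s['clock'],s['position'],s['contact_force'],s['gripper_width'])
n='side';im,d=arm.get_image(n); cv2.imwrite('pics/side2.png',cv2.resize(im[80:210,190:310,::-1],None,fx=4.5,fy=4.5))
```

```text
3.3 [473.34055366 246.33407678 159.95587622] [-0.05720225  1.74800644  2.77665646] 15.241806861626003
```

View pics/side2.png

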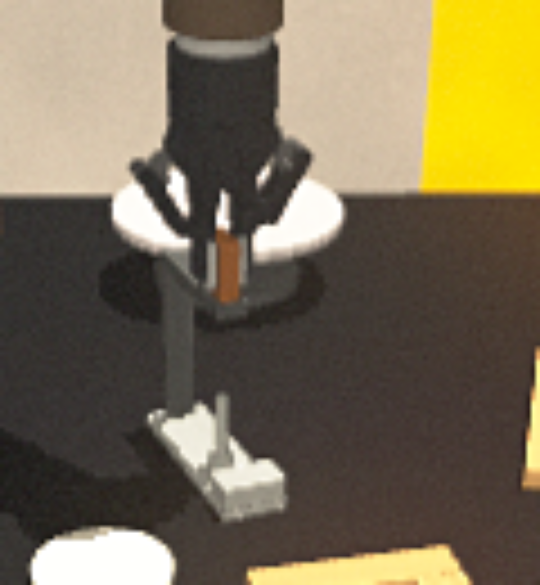

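play_rows --motion '[0, 0, 0, 0.7, 0, 0, 0, 0, 0, 0, 2, 0, 0, 0, 0, 0, -1, 3, 0, 0, 0, 0, 0.5, -3, 3.5, 0, 0, -1, 0, 1, -6, 3.5, 0, 0, -2.5]'

```text
clock: 3.98
position: [483.1, 184.6, 194.9]
ee_rot: [0.804, -0.595, 0.0, -0.0]
contact_force: [0.2, 0.3, -6.2]
gripper_width: 15.4
```

play_rows --motion '[0, 0.6, -3.5, 0, 0, 0, -1.5, 0, 1.2, -7, 0, 0, 0, -3, 0, 1.8, -10.5, 0, 0, 0, -4.5, 0, 2.4, -14, 0, 0, 0, -6, 0, 2.7, -16, 0, 0, 0, -7]'

```text
clock: 4.6
position: [509.1, 22.8, 194.3]
ee_rot: [0.765, -0.644, -0.0, 0.001]
contact_force: [0.1, 0.7, -4.5]
gripper_width: 15.4
```

play_rows --motion '[0, 0.2, -1.5, 0, 0, 0, 0, 0, 0.2, -2.5, -0.5, 0, 0, 0, 0, 0.2, -2.5, -1.5, 0, 0, 0, 0, 0.2, -2.5, -2, 0, 0, 0, 0, 0.2, -2.5, -2, 0, 0, 0]'

```text
clock: 5.22
position: [511.3, 1.3, 173.5]
ee_rot: [0.766, -0.642, -0.001, 0.001]
contact_force: [0.1, -0.1, -4.4]
gripper_width: 15.4
```

Run:
```python
from h import *
s=arm.read_state(); print(s['clock'],s['position'],s['ee_rot'],s['contact_force'],s['gripper_width'])
for n in ('side','top'):
    im,d=arm.get_image(n); np.savez(n+'3.npz',im=im,d=d)
    print(n,[(r['uv'],r['confidence']) for r in arm.place_of('rod_tip',n)],proj(n,[s['position']]))
im=np.load('side3.npz')['im']
cv2.imwrite('pics/side3.png',cv2.resize(im[100:290,190:350,::-1],None,fx=3.1,fy=3.1,interpolation=cv2.INTER_CUBIC))
im=np.load('top3.npz')['im']
cv2.imwrite('pics/top3.png',cv2.resize(im[120:250,180:330,::-1],None,fx=4,fy=4,interpolation=cv2.INTER_CUBIC))
```

```text
5.225 [511.34220987   1.29421698 173.49845647] [ 7.66457136e-01 -6.42294824e-01 -5.27919996e-04  7.33745834e-04] [ 0.09519697 -0.13113705 -4.42013172] 15.40318310854822
side [] [[258.42719163 174.83908508]]
top [] [[252.38224111 177.76116494]]
```

View pics/side3.png

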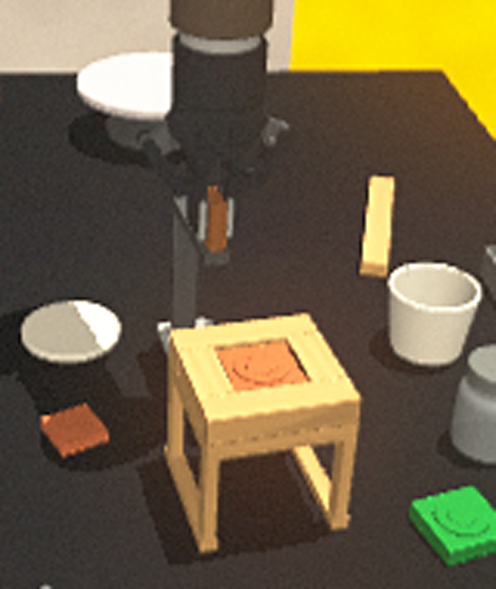

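View pics/top3.png

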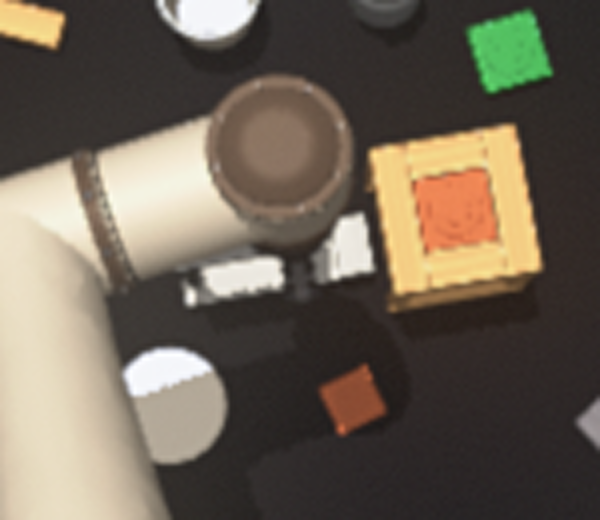

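Run:
```python
from h import *
t=np.load('top3.npz'); d=t['d']; P=cloud('top',d); v,u=np.mgrid[0:384,0:512]
reg=(d>0)&(u>222)&(u<276)&(v>165)&(v<200)
print(np.histogram(P[reg][:,2],bins=range(-5,260,5))[0])
a=np.radians(100.1); ex=np.array([np.cos(a),np.sin(a)]); ey=np.array([-np.sin(a),np.cos(a)])
tcp=np.array([511.34,1.29])
for lo,hi in ((32,48),(14,27),(27,33),(14,48),(145,172)):
    m=reg&(P[...,2]>lo)&(P[...,2]<hi); X=P[m]
    if len(X)<3: continue
    q=X[:,:2]-tcp; k=np.c_[q@ex,q@ey]
    print(lo,len(X),np.median(X[:,2]),k.min(0),k.max(0),cv2.minAreaRect(X[:,:2].astype(np.float32)))
```

```text
[226 186  18   5  59 149  35   6  30  75  12   0   2   2   1   1   0   0
   2   1   2   1   2   2   2   2   5   4   2   0   2   2   2  14  34   1
   0   0   0   0   0   0   0   0   0   0   2   1   2   4   2   2]
32 119 41.97673344957702 [-66.22510996 -22.56050154] [91.19837136 27.13324189] ((506.758544921875, 13.146652221679688), (49.655548095703125, 157.50094604492188), 10.236567497253418)
14 232 21.279740823504433 [-75.86620966 -50.3056598 ] [98.58220173 27.43370896] ((499.711181640625, 3.1921463012695312), (70.38221740722656, 188.66525268554688), 27.234241485595703)
27 16 28.27802986061555 [-61.74764003  -0.21235628] [88.31260728 26.6675802 ] ((496.57647705078125, 12.0001220703125), (25.111042022705078, 150.2771453857422), 8.988275527954102)
14 367 23.689590136191573 [-75.86620966 -50.3056598 ] [98.58220173 27.43370896] ((499.711181640625, 3.1921463012695312), (70.38221740722656, 188.66525268554688), 27.234241485595703)
145 55 165.76063696795362 [23.22577912  5.59263994] [92.97798849 14.82271197] ((491.0146484375, 56.71411895751953), (9.058480262756348, 69.7236099243164), 10.652099609375)
```

play_rows --motion '[0, 0.25, 0.05, 0, 0, 0, 0, 0, 0.5, -1.35, 0, 0, 0, 0, 0, 0.8, -3, 0, 0, 0, 0, 0, 1.15, -5, 0, 0, 0, 0, 0, 1.5, -7, 0, 0, 0, 0]'

```text
clock: 6.05
position: [526.9, -71.0, 174.3]
ee_rot: [0.766, -0.643, 0.0, 0.0]
contact_force: [0.8, -0.2, -5.2]
gripper_width: 15.1
```

play_rows --motion '[0, 0.35, -2, 0, 0, 0, 0, 0, 0.65, -3.6, 0, 0, 0, 0, 0, 0.8, -4.4, 0, 0, 0, 0, 0, 0.8, -4.4, 0, 0, 0, 0]'

```text
clock: 6.55
position: [534.7, -113.8, 174.2]
ee_rot: [0.766, -0.643, -0.0, 0.0]
contact_force: [-0.1, -0.3, -4.9]
gripper_width: 15.3
```

Run:
```python
from h import *
s=arm.read_state(); print(s['clock'],s['position'],s['ee_rot'],s['contact_force'],s['wrist_torque'])
for n in ('side','top'):
    im,d=arm.get_image(n); np.savez(n+'4.npz',im=im,d=d)
im=np.load('side4.npz')['im']
cv2.imwrite('pics/side4.png',cv2.resize(im[150:290,220:340,::-1],None,fx=4.2,fy=4.2,interpolation=cv2.INTER_CUBIC))
im=np.load('top4.npz')['im']
cv2.imwrite('pics/top4.png',cv2.resize(im[120:250,200:350,::-1],None,fx=4,fy=4,interpolation=cv2.INTER_CUBIC))
```

```text
6.55 [ 534.74801516 -113.75110269  174.1606173 ] [ 7.65759633e-01 -6.43126869e-01 -1.21609830e-04  2.65254041e-05] [-0.08926453 -0.26417501 -4.89258287] [-0.09177288 -0.05670299 -0.01115721]
```

View pics/side4.png

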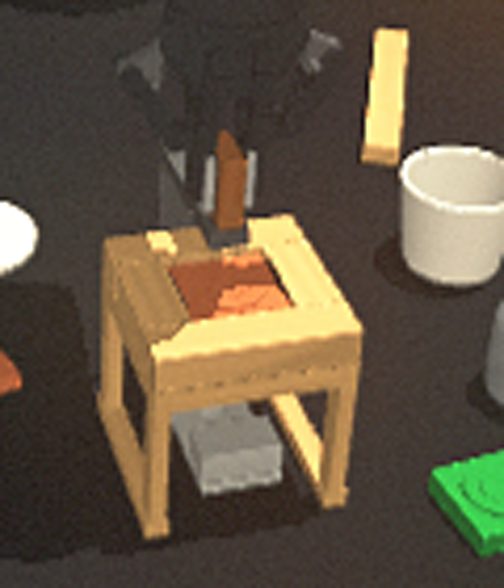

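View pics/top4.png

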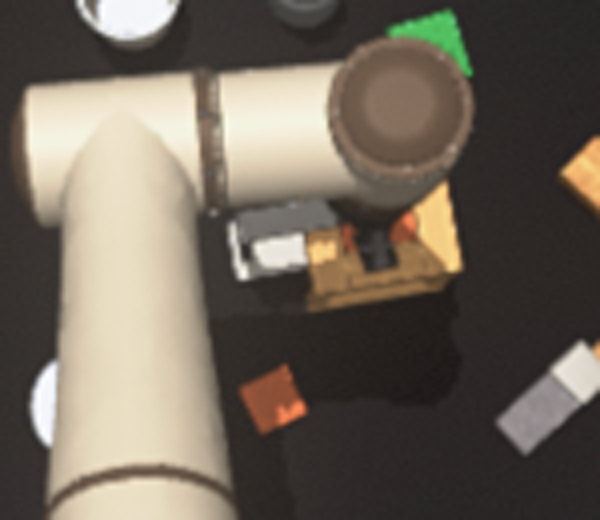

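Run:
```python
from h import *
t=np.load('side4.npz'); d=t['d']; P=cloud('side',d); v,u=np.mgrid[0:384,0:512]
reg=(d>0)&(u>258)&(u<290)&(v>244)&(v<270)
a=np.radians(100); ex=np.array([np.cos(a),np.sin(a)]); ey=np.array([-np.sin(a),np.cos(a)])
for c in ([534.75,-113.75],[536.9,-132.3],[535.5,-131.6]):
  m=reg&(P[...,2]>19)&(P[...,2]<46); X=P[m]; q=X[:,:2]-np.array(c); k=np.c_[q@ex,q@ey]
  print(len(X),np.percentile(k,[0,2,50,98,100],axis=0).round(1).tolist(), X[:,2].max())
```

```text
402 [[-78.9, -23.4], [-67.9, -22.1], [-55.6, 4.4], [-2.3, 26.4], [2.2, 51.9]] 44.60075803857013
402 [[-60.3, -24.5], [-49.2, -23.2], [-37.0, 3.3], [16.4, 25.3], [20.8, 50.8]] 44.60075803857013
402 [[-61.2, -25.8], [-50.2, -24.4], [-37.9, 2.1], [15.4, 24.0], [19.9, 49.5]] 44.60075803857013
```

play_rows --motion '[0, 0, 0, 0.4, 0, 0, 0, 0, 0, 0, 0.7, 0, 0, 0, 0, 0, 0, 0.9, 0, 0, 0, 0, 0, 0, 1.0, 0, 0, 0, 0, 0, 0, 1.0, 0, 0, 0]'

```text
clock: 7.28
position: [534.8, -113.0, 184.2]
ee_rot: [0.766, -0.643, 0.0, -0.0]
contact_force: [0.2, 0.4, -5.2]
gripper_width: 15.7
```

play_rows --motion '[0, 0, 0, 0.1, 0, 0, 0, 0, 0, 0, 0.2, 0, 0, 0, 0, 0, 0, 0.2, 0, 0, 0]'

```text
clock: 7.65
position: [534.6, -113.1, 185.7]
ee_rot: [0.766, -0.643, -0.0, 0.0]
contact_force: [0.9, 0.2, -10.7]
gripper_width: 15.4
```

play_rows --motion '[0, 0.035, -0.2, 0, 0, 0, 0, 0, 0.07, -0.4, 0, 0, 0, 0, 0, 0.07, -0.4, 0, 0, 0, 0]'

```text
clock: 8.02
position: [534.8, -117.0, 185.8]
ee_rot: [0.766, -0.643, -0.001, 0.0]
contact_force: [-0.4, 3.2, -10.4]
gripper_width: 15.4
```

play_rows --motion '[0, 0.035, -0.2, 0, 0, 0, 0, 0, 0.07, -0.4, 0, 0, 0, 0, 0, 0.07, -0.4, 0, 0, 0, 0]'

```text
clock: 8.4
position: [535.7, -121.4, 186.0]
ee_rot: [0.766, -0.643, -0.0, 0.0]
contact_force: [-0.9, 3.5, -10.2]
gripper_width: 15.6
```

play_rows --motion '[0, 0.035, -0.2, 0, 0, 0, 0, 0, 0.07, -0.4, 0, 0, 0, 0, 0, 0.07, -0.4, 0, 0, 0, 0]'

```text
clock: 8.78
position: [536.7, -125.3, 186.2]
ee_rot: [0.766, -0.643, -0.0, 0.0]
contact_force: [-0.9, 3.0, -10.8]
gripper_width: 15.7
```

play_rows --motion '[0, 0.035, -0.2, 0, 0, 0, 0, 0, 0.07, -0.4, 0, 0, 0, 0, 0, 0.07, -0.4, 0, 0, 0, 0]'

```text
clock: 9.15
position: [537.6, -129.4, 186.3]
ee_rot: [0.766, -0.643, 0.0, 0.0]
contact_force: [-1.0, 3.6, -11.3]
gripper_width: 15.5
```

play_rows --motion '[0, 0.035, -0.2, 0, 0, 0, 0, 0, 0.07, -0.4, 0, 0, 0, 0, 0, 0.07, -0.4, 0, 0, 0, 0]'

```text
clock: 9.52
position: [538.4, -133.4, 186.3]
ee_rot: [0.766, -0.643, 0.0, 0.0]
contact_force: [-1.3, 3.2, -12.1]
gripper_width: 15.3
```

play_rows --motion '[0, 0.035, -0.2, 0, 0, 0, 0, 0, 0.07, -0.4, 0, 0, 0, 0, 0, 0.07, -0.4, 0, 0, 0, 0]'

```text
clock: 9.9
position: [539.0, -137.4, 186.3]
ee_rot: [0.766, -0.643, 0.0, 0.0]
contact_force: [-0.6, 2.8, -11.4]
gripper_width: 15.2
```

play_rows --motion '[0, 0.035, -0.2, 0, 0, 0, 0, 0, 0.07, -0.4, 0, 0, 0, 0, 0, 0.07, -0.4, 0, 0, 0, 0]'

```text
clock: 10.28
position: [539.7, -141.5, 186.4]
ee_rot: [0.766, -0.643, 0.0, 0.0]
contact_force: [-0.5, 3.2, -11.0]
gripper_width: 15.3
```

play_rows --motion '[0, 0.035, -0.2, 0, 0, 0, 0, 0, 0.07, -0.4, 0, 0, 0, 0, 0, 0.07, -0.4, 0, 0, 0, 0]'

```text
clock: 10.65
position: [542.3, -146.6, 188.5]
ee_rot: [0.766, -0.642, 0.003, -0.0]
contact_force: [0.1, 0.1, -4.7]
gripper_width: 15.3
```

play_rows --motion '[0, 0, 0, 0.1, 0, 0, 0, 0, 0, 0, 0.2, 0, 0, 0]'

```text
clock: 10.9
position: [540.9, -145.6, 189.2]
ee_rot: [0.766, -0.643, 0.001, -0.0]
contact_force: [-0.5, 0.6, -4.8]
gripper_width: 15.3
```

```bash
cat > look.py <<'E'
from h import *
import sys
k=sys.argv[1]
s=arm.read_state(); print(s['clock'],s['position'].round(1),s['ee_rot'].round(3),s['contact_force'].round(1),s['wrist_torque'].round(2))
for n in ('side','top'):
    im,d=arm.get_image(n); np.savez(n+k+'.npz',im=im,d=d)
im=np.load('side%s.npz'%k)['im']
cv2.imwrite('pics/side%s.png'%k,cv2.resize(im[130:290,215:345,::-1],None,fx=3.7,fy=3.7,interpolation=cv2.INTER_CUBIC))
t=np.load('side%s.npz'%k); d=t['d']; P=cloud('side',d); v,u=np.mgrid[0:384,0:512]
reg=(d>0)&(u>255)&(u<295)&(v>225)&(v<275)
a=np.radians(100); ex=np.array([np.cos(a),np.sin(a)]); ey=np.array([-np.sin(a),np.cos(a)])
c=[536.9,-132.3]; q=P[...,:2]-c; kx=q@ex; ky=q@ey
m=reg&(P[...,2]>19)&(P[...,2]<88)&(abs(ky)<35)
print(m.sum(),np.percentile(np.c_[kx[m],ky[m],P[m][:,2]],[2,50,98],axis=0).round(1).tolist())
# tile & rim height
for n in ('side','top'):
    t=np.load(n+k+'.npz'); d=t['d']; P=cloud(n,d); q=P[...,:2]-(c if n=='side' else [535.5,-131.6]); kx=q@ex; ky=q@ey
    m=(d>0)&(P[...,2]>115)&(P[...,2]<150)&(abs(kx)<27)&(abs(ky)<27)
    r=(d>0)&(P[...,2]>120)&(P[...,2]<140)&(abs(kx)<58)&(abs(ky)<58)&((abs(kx)>33)|(abs(ky)>33))
    print(n,'tile',m.sum(),np.percentile(P[m][:,2],[10,50,90]).round(1) if m.any() else '','rim',r.sum(),np.median(P[r][:,2]).round(1) if r.any() else '')
    if n=='side' and m.sum()>10:
        for i in range(2):
            kk=(kx,ky)[i]; print([ (round(float(np.median(P[m&(kk>lo)&(kk<=lo+18)][:,2])),1),int((m&(kk>lo)&(kk<=lo+18)).sum())) for lo in (-27,-9,9) if (m&(kk>lo)&(kk<=lo+18)).any()])
E
python3 look.py 5
```

```text
10.9 [ 540.9 -145.6  189.2] [ 0.766 -0.643  0.001 -0.   ] [-0.5  0.6 -4.8] [-0.03  0.06  0.03]
552 [[-80.8, -24.3, 31.4], [-63.8, 3.0, 46.6], [-0.9, 24.2, 58.9]]
side tile 280 [126.4 128.1 129.8] rim 845 130.9
[(127.7, 106), (128.8, 94), (127.9, 80)]
[(128.0, 88), (128.7, 96), (127.5, 96)]
top tile 96 [124.3 127.7 131. ] rim 340 130.7
```

View pics/side5.png

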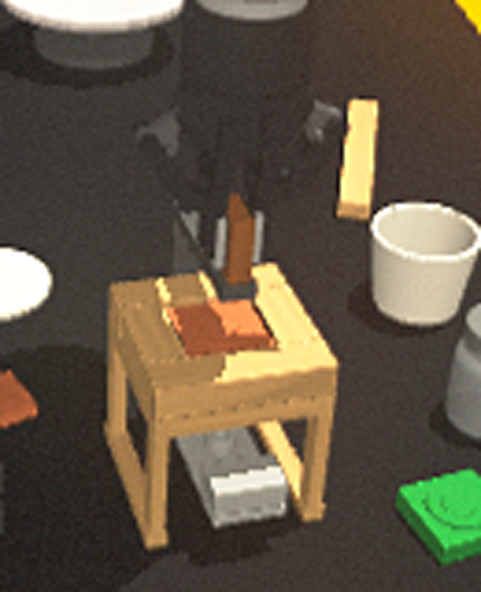

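play_rows --motion '[0, 0, 0, 0.25, 0, 0, 0, 0, 0, 0, 0.5, 0, 0, 0, 0, 0, 0, 0.7, 0, 0, 0, 0, 0, 0, 0.7, 0, 0, 0]'

```text
clock: 11.5
position: [540.5, -145.2, 195.6]
ee_rot: [0.766, -0.643, 0.0, -0.0]
contact_force: [0.1, 0.4, -5.2]
gripper_width: 15.6
```

play_rows --motion '[0, 0, 0, 0.2, 0, 0, 0, 0, 0, 0, 0.4, 0, 0, 0, 0, 0, 0, 0.4, 0, 0, 0]'

```text
clock: 11.88
position: [540.3, -145.2, 199.3]
ee_rot: [0.766, -0.643, -0.0, -0.0]
contact_force: [-0.1, -0.2, -5.8]
gripper_width: 15.0
```

Just at the ejector plate, as expected (~199). I'll push on in small steps.

play_rows --motion '[0, 0, 0, 0.1, 0, 0, 0, 0, 0, 0, 0.2, 0, 0, 0, 0, 0, 0, 0.3, 0, 0, 0, 0, 0, 0, 0.3, 0, 0, 0]'

```text
clock: 12.38
position: [540.1, -145.1, 201.5]
ee_rot: [0.766, -0.643, -0.001, 0.0]
contact_force: [2.1, -1.0, -12.3]
gripper_width: 15.6
```

play_rows --motion '[0, 0, 0, 0.1, 0, 0, 0, 0, 0, 0, 0.2, 0, 0, 0, 0, 0, 0, 0.3, 0, 0, 0, 0, 0, 0, 0.3, 0, 0, 0]'

```text
clock: 12.88
position: [540.1, -145.1, 205.1]
ee_rot: [0.766, -0.643, -0.0, 0.0]
contact_force: [1.3, -0.6, -14.0]
gripper_width: 15.7
```

```bash
python3 look.py 6
```

```text
12.875 [ 540.1 -145.1  205.1] [ 0.766 -0.643 -0.     0.   ] [  1.3  -0.6 -14. ] [-0.31 -0.48  0.02]
459 [[-80.1, -23.4, 46.6], [-70.6, 4.1, 65.0], [-17.9, 24.9, 74.7]]
side tile 291 [129.4 131.1 133.1] rim 904 131.0
[(130.8, 111), (131.9, 99), (130.8, 81)]
[(130.7, 91), (132.0, 97), (130.7, 103)]
top tile 103 [126.9 130.9 133.9] rim 344 130.6
```

View pics/side6.png

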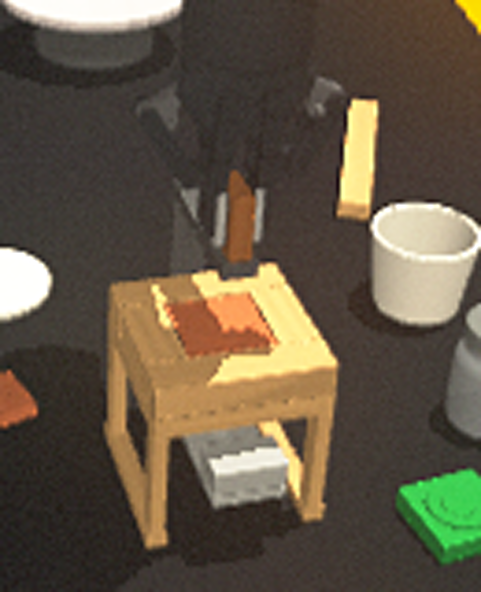

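play_rows --motion '[0, 0, 0, 0.15, 0, 0, 0, 0, 0, 0, 0.3, 0, 0, 0, 0, 0, 0, 0.45, 0, 0, 0, 0, 0, 0, 0.5, 0, 0, 0, 0, 0, 0, 0.5, 0, 0, 0]'

```text
clock: 13.6
position: [540.2, -145.2, 210.3]
ee_rot: [0.766, -0.643, -0.0, 0.0]
contact_force: [-0.5, -0.6, -14.1]
gripper_width: 15.5
```

play_rows --motion '[0, 0, 0, 0.15, 0, 0, 0, 0, 0, 0, 0.25, 0, 0, 0, 0, 0, 0, 0.25, 0, 0, 0]'

```text
clock: 13.98
position: [540.2, -145.2, 212.9]
ee_rot: [0.766, -0.643, -0.0, 0.0]
contact_force: [0.2, -1.0, -13.8]
gripper_width: 15.3
```

```bash
python3 look.py 7
```

```text
13.975 [ 540.2 -145.2  212.9] [ 0.766 -0.643 -0.     0.   ] [  0.2  -1.  -13.8] [-0.13 -0.13  0.02]
413 [[-80.0, -23.5, 54.6], [-74.3, 4.0, 75.9], [-25.6, 25.0, 82.9]]
side tile 285 [137.5 139.  140.9] rim 880 130.9
[(138.7, 115), (139.8, 97), (138.6, 73)]
[(138.7, 88), (139.9, 98), (138.5, 99)]
top tile 108 [135.1 138.5 142. ] rim 354 130.4
```

View pics/side7.png

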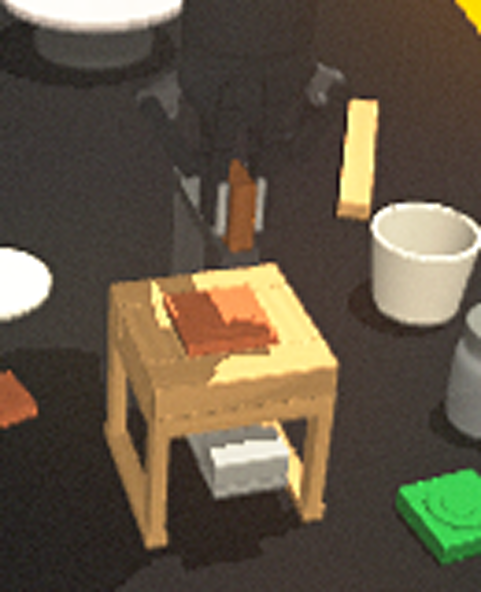

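play_rows --motion '[0, 0, 0, 0.1, 0, 0, 0, 0, 0, 0, 0.13, 0, 0, 0, 0, 0, 0, 0.13, 0, 0, 0]'

```text
clock: 14.45
position: [540.3, -145.2, 214.1]
ee_rot: [0.766, -0.643, -0.0, 0.0]
contact_force: [-0.0, 0.3, -13.4]
gripper_width: 14.9
```

```bash
python3 look.py 8
```

```text
14.45 [ 540.3 -145.2  214.1] [ 0.766 -0.643 -0.     0.   ] [ -0.    0.3 -13.4] [-0.11 -0.11  0.04]
405 [[-80.2, -23.4, 55.9], [-74.2, 4.0, 77.4], [-26.8, 24.9, 83.8]]
side tile 288 [138.3 140.2 141.9] rim 862 130.9
[(139.8, 113), (140.8, 98), (139.9, 77)]
[(139.9, 92), (140.7, 97), (139.9, 99)]
top tile 111 [136.3 139.1 143.5] rim 355 130.7
```

play_rows --motion '[0, 0, 0, -0.5, 0, 0, 0, 0, 0, 0, -1.3, 0, 0, 0, 0, 0, 0, -2.2, 0, 0, 0, 0, 0, 0, -3.1, 0, 0, 0, 0, 0, 0, -3.7, 0, 0, 0]'

```text
clock: 15.18
position: [540.3, -145.2, 176.5]
ee_rot: [0.766, -0.643, -0.0, 0.0]
contact_force: [0.3, -0.2, -5.2]
gripper_width: 15.5
```

play_rows --motion '[0, 0, 0, -0.3, 0, 0, 0, 0, 0, 0, -0.3, 0, 0, 0]'

```text
clock: 15.42
position: [540.4, -145.2, 173.9]
ee_rot: [0.766, -0.643, -0.0, 0.0]
contact_force: [0.1, -0.8, -5.1]
gripper_width: 15.5
```

```bash
python3 look.py 9
```

```text
15.425 [ 540.4 -145.2  173.9] [ 0.766 -0.643 -0.     0.   ] [ 0.1 -0.8 -5.1] [-0.03 -0.01  0.01]
582 [[-80.1, -23.8, 20.0], [-55.5, 3.6, 31.5], [15.9, 24.6, 45.0]]
side tile 184 [138.1 139.6 141.4] rim 790 130.8
[(139.4, 102), (140.2, 46), (139.6, 36)]
[(139.1, 36), (140.4, 45), (139.5, 103)]
top tile 77 [136.1 139.8 143.1] rim 331 130.7
```

View pics/side9.png

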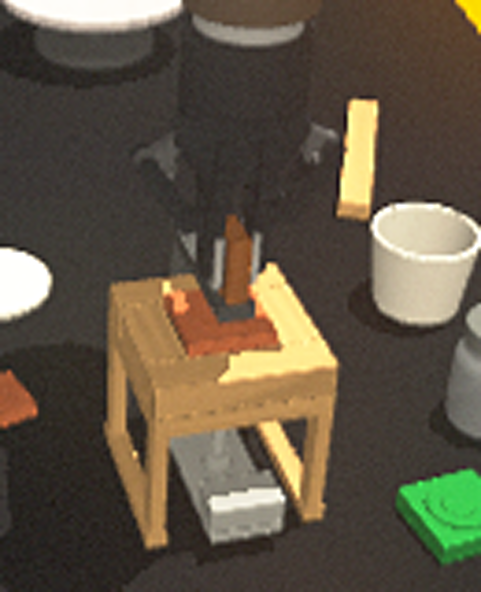

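play_rows --motion '[0, -0.25, 1.4, 0, 0, 0, 0, 0, -0.65, 3.6, 0, 0, 0, 0, 0, -1.05, 6, 0, 0, 0, 0, 0, -1.45, 8.2, 0, 0, 0, 0, 0, -1.85, 10.5, 0, 0, 0, 0]'

```text
clock: 16.15
position: [521.6, -38.8, 174.5]
ee_rot: [0.766, -0.643, 0.0, -0.0]
contact_force: [-0.0, 0.7, -4.9]
gripper_width: 15.5
```

play_rows --motion '[0, -0.4, 2.3, 0, 0, 0, 0, 0, -0.8, 4.6, 0, 0, 0, 0, 0, -1.3, 7.4, 0, 0, 0, 0, 0, -2, 10.5, 0, 0, 0, 0, 0, -3, 13.5, 0, 0, 0, 0]'

```text
clock: 16.77
position: [491.5, 96.5, 174.6]
ee_rot: [0.766, -0.643, 0.0, -0.001]
contact_force: [-0.2, -0.0, -4.8]
gripper_width: 15.2
```

play_rows --motion '[0, -0.8, 3, 0, 0, 0, 0, 0, -1.6, 6, 0, 0, 0, 0, 0, -2.4, 9, 0, 0, 0, 0, 0, -2.6, 11, 0, 0, 0, 0, 0, -2.6, 11, 0, 0, 0, 0]'

```text
clock: 17.4
position: [465.9, 206.5, 174.4]
ee_rot: [0.767, -0.642, 0.0, -0.001]
contact_force: [-0.2, -0.5, -5.1]
gripper_width: 15.5
```

Run:
```python
from h import *
s=arm.read_state(); print(s['clock'],s['position'].round(1),s['ee_rot'].round(3),s['contact_force'].round(1))
for n in ('side','top'):
    im,d=arm.get_image(n); np.savez(n+'10.npz',im=im,d=d); save(im,n+'10.png')
cv2.imwrite('pics/k10.png',cv2.resize(np.load('side10.npz')['im'][90:220,190:310,::-1],None,fx=4.5,fy=4.5,interpolation=cv2.INTER_CUBIC))
t=np.load('side10.npz'); P=cloud('side',t['d']); v,u=np.mgrid[0:384,0:512]
m=(t['d']>0)&(u>200)&(u<275)&(v>140)&(v<210)&(P[...,2]>18)&(P[...,2]<50)&(abs(P[...,0]-480)<60); X=P[m]
print(m.sum(),cv2.minAreaRect(X[:,:2].astype(np.float32)),X.mean(0))
```

```text
17.4 [465.9 206.5 174.4] [ 0.767 -0.642  0.    -0.001] [-0.2 -0.5 -5.1]
420 ((462.5418395996094, 221.0441131591797), (51.130374908447266, 172.6285858154297), 10.116923332214355) [462.11618227 206.38565334  30.38678788]
```

View pics/k10.png

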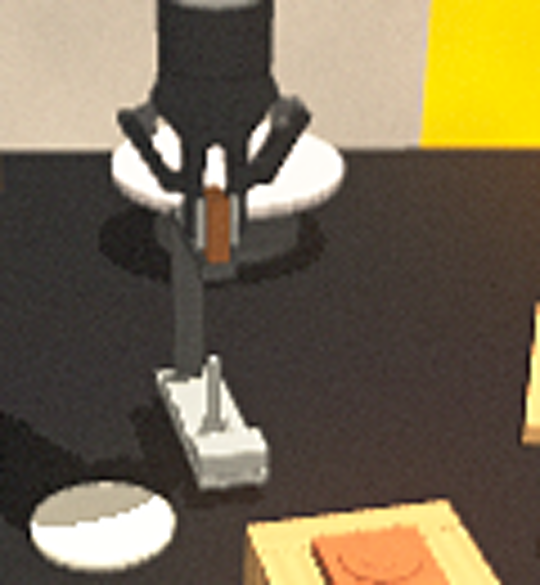

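View pics/side10.png

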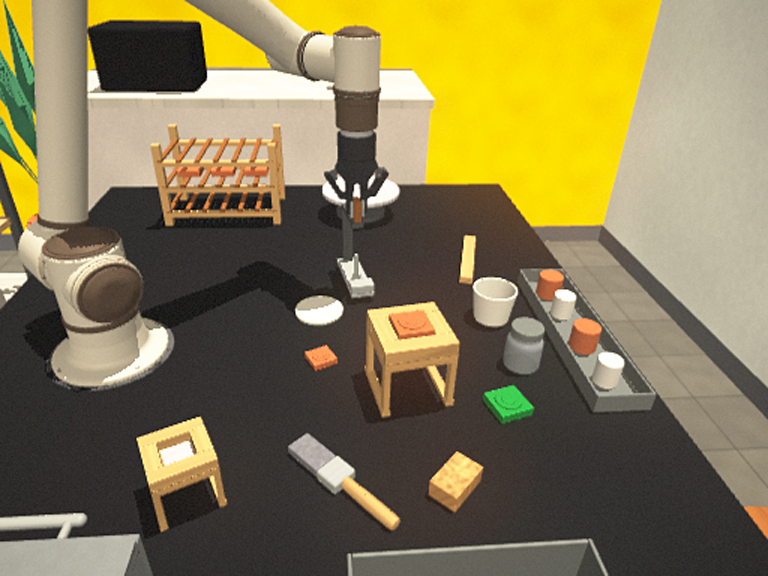

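play_rows --motion '[0, 0, 0.5, -0.5, 0, 0, 0, 0, 0, 0.5, -0.9, 0, 0, 0, 0, 0, 0.5, -1.2, 0, 0, 0, 0, 0, 0.5, -1.3, 0, 0, 0, 0, 0, 0.5, -1.3, 0, 0, 0]'

```text
clock: 18.12
position: [465.9, 209.7, 161.1]
ee_rot: [0.766, -0.643, 0.0, 0.0]
contact_force: [0.1, -0.3, -5.6]
gripper_width: 15.6
```

play_rows --motion '[0, 0, 0, -0.1, 0, 0, 0, 0, 0, 0, -0.15, 0, 0, 0, 0, 0, 0, -0.15, 0, 0, 0]'

```text
clock: 18.5
position: [466.1, 209.8, 160.0]
ee_rot: [0.766, -0.643, 0.0, -0.0]
contact_force: [-0.2, -0.6, -4.0]
gripper_width: 15.1
```

play_rows --motion '[0, 0, 0, -0.05, 0, 0, 0, 0, 0, 0, -0.1, 0, 0, 0, 0, 0, 0, -0.1, 0, 0, 0]'

```text
clock: 18.88
position: [466.4, 209.9, 159.9]
ee_rot: [0.766, -0.643, 0.0, -0.001]
contact_force: [-1.4, -1.0, 4.5]
gripper_width: 15.5
```

play_rows --motion '[20, 0, 0, 0.05, 0, 0, 0, 30, 0, 0, 0.05, 0, 0, 0, 100, 0, 0, 0.05, 0, 0, 0, 100, 0, 0, 0.05, 0, 0, 0, 100, 0, 0, 0.05, 0, 0, 0]'

```text
clock: 19.5
position: [465.9, 209.8, 159.0]
ee_rot: [0.766, -0.643, -0.0, 0.0]
contact_force: [1.0, -1.2, 0.1]
gripper_width: 78.5
```

play_rows --motion '[100, 0, 0, 0, 0, 0, 0, 100, 0, 0, 1, 0, 0, 0, 100, 0, 0, 4, 0, 0, 0, 100, 0, 0, 8, 0, 0, 0, 100, 0, 0, 12, 0, 0, 0]'

```text
clock: 20.12
position: [465.9, 209.7, 281.1]
ee_rot: [0.766, -0.643, 0.0, -0.0]
contact_force: [0.1, 0.8, -0.6]
gripper_width: 85.3
```

play_rows --motion '[100, -2, 4, 2, 0, 0, 0, 100, -5, 9, 4, 0, 0, 0, 100, -8, 14, 4, 0, 0, 0, 100, -10, 18, 4, 0, 0, 0, 100, -10, 18, 4, 0, 0, 0]'

```text
clock: 20.75
position: [364.5, 392.0, 319.4]
ee_rot: [0.767, -0.641, -0.0, -0.0]
contact_force: [0.3, 0.2, -0.1]
gripper_width: 85.2
```

```bash
python3 look.py 11
python3 - <<'E'
from h import *
save(np.load('side11.npz')['im'],'s11.png'); save(np.load('top11.npz')['im'],'t11.png')
t=np.load('side11.npz'); P=cloud('side',t['d']); v,u=np.mgrid[0:384,0:512]
for lo,hi in ((192,205),(22,36)):
    m=(t['d']>0)&(u>200)&(u<275)&(v>100)&(v<210)&(P[...,2]>lo)&(P[...,2]<hi)&(abs(P[...,0]-480)<60)&(P[...,1]<320); X=P[m]
    print(m.sum(),X.mean(0) if len(X) else '')
E
```

```text
20.75 [364.5 392.  319.4] [ 0.767 -0.641 -0.    -0.   ] [ 0.3  0.2 -0.1] [-0.08  0.02  0.  ]
30 [464.39256474 202.7027437  196.50891545]
129 [467.96417989 185.7567382   27.61808322]Traceback (most recent call last):
  File "look.py", line 14, in <module>
    print(m.sum(),np.percentile(np.c_[kx[m],ky[m],P[m][:,2]],[2,50,98],axis=0).round(1).tolist())
                  ~~~~~~~~~~~~~^^^^^^^^^^^^^^^^^^^^^^^^^^^^^^^^^^^^^^^^^^^^^^^
    return _quantile_unchecked(
        a, q, axis, out, overwrite_input, method, keepdims, weights)
    return _ureduce(a,
                    func=_quantile_ureduce_func,
    ...<5 lines>...
                    overwrite_input=overwrite_input,
                    method=method)
    r = func(a, **kwargs)
    result = _quantile(arr,
                       quantiles=q,
    ...<2 lines>...
                       out=out,
                       weights=wgt)
    slices_having_nans = np.isnan(arr[-1, ...])
                                  ~~~^^^^^^^^^
IndexError: index -1 is out of bounds for axis 0 with size 0
```

View pics/s11.png

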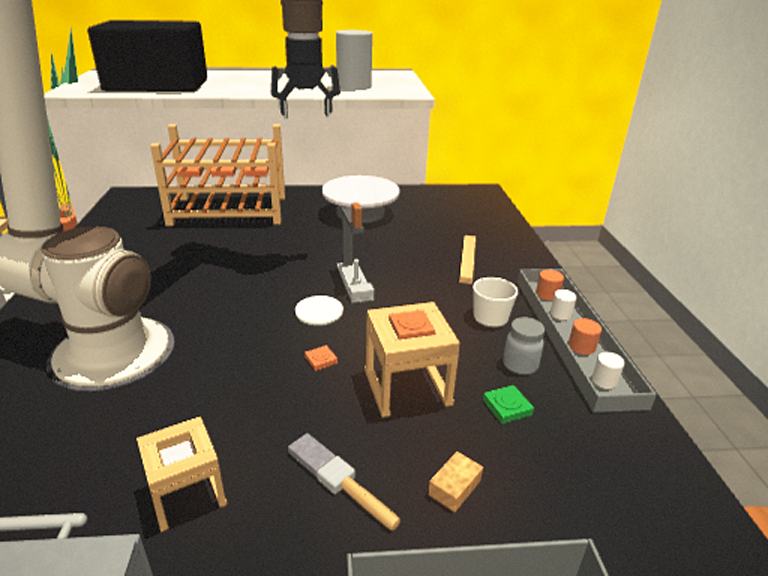

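View pics/t11.png

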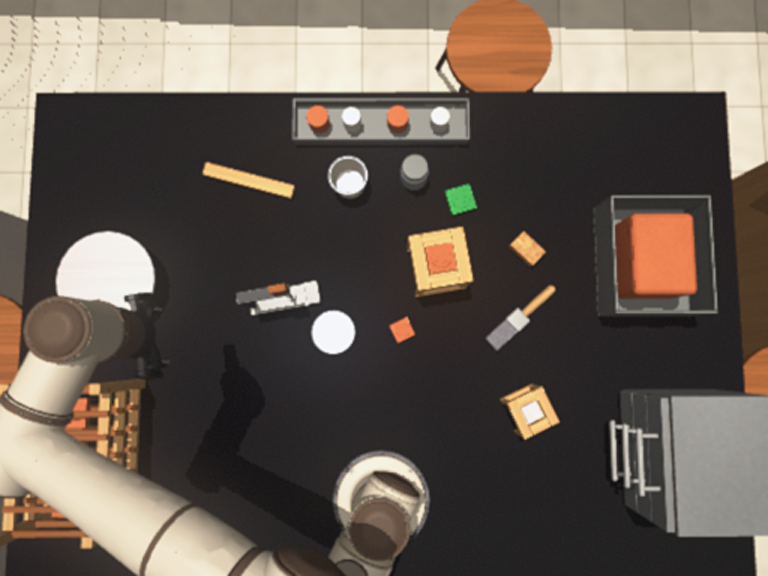

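```bash
sed -i 's/^print(m.sum(),np.perc.*$//' look.py; python3 look.py 12; python3 -c "
from h import *
cv2.imwrite('pics/f.png',cv2.resize(np.load('side12.npz')['im'][130:290,190:320,::-1],None,fx=3.7,fy=3.7,interpolation=cv2.INTER_CUBIC))"
```

```text
20.85 [365.6 389.9 319.5] [ 0.766 -0.642  0.    -0.   ] [ 0.9 -0.6 -0.1] [-0.05  0.02 -0.03]
side tile 287 [138.1 140.2 141.9] rim 863 130.8
[(139.7, 112), (141.2, 98), (139.8, 77)]
[(139.9, 89), (141.1, 97), (139.6, 101)]
top tile 278 [136.2 140.  143.6] rim 850 130.7
```

View pics/f.png

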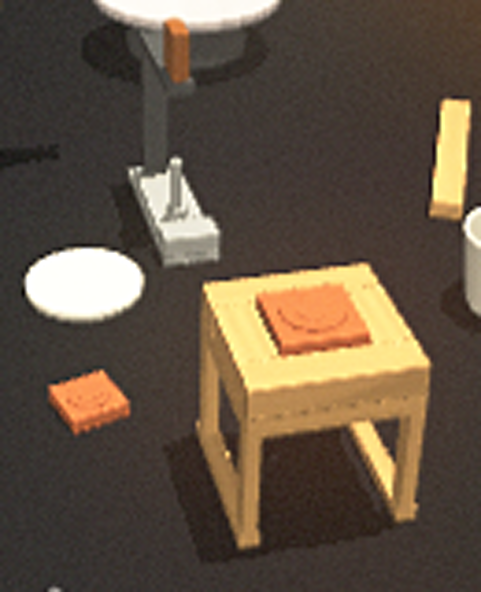

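The tile stands level about 9–10 mm above the rim. The knockout is upright on its foot and clear of the mould, and nothing else has moved.

```bash
python3 -c "
from bench import arm
print(arm.job_done())"
```

```text
the job is handed in; nothing more can be done
None
```

The tile now stands about 9–10 mm proud of the mould's top, level and still held. The knockout is back on the bench, upright and let go. I handed the job in at about 21 s of the 69 s allowed.

- **Finding the slot:** I pressed the rod on the underside at about 6 N and slid it along the mould's x. It dropped into the slot at roughly x = -15 mm from the centre.
- **Pushing:** The tile rose about 12 mm with about 9 N on the ejector plate. The highest force I read on the mould was about 9 N, well under the 25 N limit. The readings come only at the end of each move.
- **Last checks:** The tile's flat top measured about 139.8 mm and its boss about 141 mm, against a rim at about 131 mm. Both directions across the tile agreed to 0.3 mm, and the height held after the rod was withdrawn.
- **Knockout:** It stands about 200 mm from the mould. In the pictures, nothing else looked moved and the gripper was clear of everything.

One check failed: my measuring script crashed once on an empty region after the release. I fixed it and re-ran it before handing in. No measurements disagreed beyond the 2 mm camera calibration.

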